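# Shut the junction box and snap its stud cap home

### The job

Close up the junction box: push its hinged door shut until it clicks onto its catch, then take the round snap cap (not the square plug) and press it down over the stud that comes through the door, past the click and on until it is fully home. Finish still holding the cap pressed firmly down on the stud, without letting go, and leave everything else on the bench where it is.

Things in the scene. Friction and masses are not known exactly. Their poses are not given: they have to be found in the camera images.
- enclosure: grey steel junction box fixed to the bench, 150 (x) x 170 (y) x 70 mm high, under a door on its top hinged on its -x side (nearer the robot). Origin: centre of its underside. The catch post outside its +x side reaches 99 mm from the origin and is 65 mm high; small feet reach 102 mm to either y side
- door (a joint): angle of the aluminium door (rad): 0 = shut and seated, grows as it opens upward; stiff hinge (0.3 N m friction), stays where it is left. The last 0.06 rad go over a spring catch: about 10 N is needed at door_push until it clicks, then the catch pulls the door to its stop at 0
- door_hinge (a point): mid-point of the hinge axis, level with the door's underside, 75 mm to -x of the box's origin and 70 mm above the bench. x runs along the door to its free edge, y along the hinge, z out of its outer face. Door: plate 160 (x) x 176 (y) x 6 mm with a 34 mm round hole 70 mm from the hinge on the middle line, where the stud comes through when shut
- door_push (a point): good place to push: on the door's top (outer) face, on its middle line, 125 mm from the hinge axis; same axes as door_hinge
- stud: upright steel stud fixed in the box, 18 mm thick, with four spring balls that bulge to 26 mm across 8.5 mm above the origin. Origin on its axis at the height of the cap's underside when fully home: 77.5 mm above the bench, 1.5 mm above the shut door; z up
- stud_top (a point): centre of the top of the stud, 20 mm above the stud's origin; the cap's inside ceiling meets it when the cap is fully home
- cap: round light grey snap cap, open side down: flange 48 mm across, 3.5 mm thick, then a body 34 mm across up to 30 mm high (grip here); 50 g. Inside a 21 mm mouth, ceiling 20 mm above the underside. On the stud it first rests on the balls about 13 mm above home; about 8 N takes it past them with a click, the force drops, press on to home. Origin: centre of underside, z up; any turn about z
- square_plug: square tube plug, loose, same light grey plastic and height as the round cap but square: 48 mm square flange, 34 mm square body, 30 mm high; a bystander; origin at the centre of its underside, z up
- porcelain_pull: loose white porcelain drawer pull standing on its foot, 38 mm across, 34 mm high; a bystander; origin at the centre of its underside
- screw_tin: small closed steel tin, 46 mm across, 42 mm high; a bystander; origin at the centre of its underside
- mug: cobalt enamel mug holding washers, 80 mm across, 85 mm high, handle towards its +y; a bystander; origin at the centre of its underside
- nut_driver: square steel nut driver with a wooden handle lying along its x axis, from 123 mm behind (handle end) to 105 mm ahead of its origin, 26 mm thick; a bystander; origin at its underside
- bracket: iron angle bracket, foot 90 x 30 mm along its x, upright leg 80 mm high at the +x end; a bystander; origin at the centre of its underside
Things that resemble listed ones, but are neither listed nor needed, are in the scene too. What is shaped like the cap but brown or pink is not meant.

How it is judged (in metres and radians):
On the way, in this order (a step that is already met when the one before it is completed fails the run):
1. the door is shut and seated on its catch (value of joint door below 0.015 rad), for 0.2 s.
2. the cap has been pressed over the stud past the click and is home (value of joint door below 0.015 rad and z of cap in the frame of stud below 0.0025 m and horizontal distance between cap and stud below 0.004 m and angle between cap's own z axis and vertical below 0.08 rad), for 0.2 s.
At the end, for the whole second after the job is handed in: The door is seated (within 0.015 rad of its stop); the round cap is home on the stud (underside within 2.5 mm of the home height, within 4 mm of the stud's axis, upright within 0.08 rad); the fingers are still on the cap and press it onto the stud with more than 6 N (all of step 2 and contact force between stud and cap above 6 N and contact force between the fingers and cap above 3 N); the arm keeps its last pose, push and grip.
It fails at once if another thing on the bench was moved by more than 3 cm (distance of any of square_plug, porcelain_pull, screw_tin, mug, nut_driver, bracket from where it was at the start of the episode above 0.03 m).
It also fails if it takes over 54 s, if anything falls off the work surface, if the arm or the gripper's body presses on something with over 40 N, if the wrist force passes 120 N, or if a joint passes its speed limit or range.

### The arm

A 6-joint arm with a two-finger parallel gripper is mounted at the origin on the work surface. World frame = base frame: x ahead of the robot, y to its left, z up, the work surface at z = 0. Lengths are in m, angles in degrees, forces in N, time in s.
With the tool pointing down it reaches from about 0.325 to 0.9 m from the base axis. Payload 6.1 kg.
Tool frame: the origin (TCP) lies between the finger pads; the fingertips stand 14 mm ahead of it and the grasp point (between the pads) lies 5 mm behind it; z points along the fingers, y is the line along which they close (so a half turn about z gives the same grasp; the last joint's range is limited). The gripper opens to 85 mm and grips with 20 to 120 N. Pads are 22 mm wide; open, the fingers measure 114 mm over their backs; the gripper's body (76 mm by 85 mm) begins 54 mm behind the grasp point. The pads swing forward as they close: fully open they stand 13 mm farther back than shut.
Start: joints at [62.046, 12.628, 87.462, -0, 79.91, -7.225], TCP at [0.221, 0.585, 0.245] pointing down, gripper open.
Joint ranges: [-170.65, 170.65], [-52.31, 119.04], [5.05, 147.46], [-71.25, 251.25], [11.57, 151.72], [-153.62, 153.62]. Speed limits (degrees/s): [147.25, 147.25, 172.46, 180, 180, 180].

### API

Orientations are given as [roll, pitch, yaw] about the fixed x, y, z axes, in that order (R = Rz(yaw) Ry(pitch) Rx(roll)).
In Python, from plant import observe, viewer, workorder gives the robot as it stands.
- The arm moves only by the shell command python3 -m handwheel 'ROWS' [FORCE]. ROWS is text: rows parted by semicolons, each of 7 numbers parted by spaces: the opening, from -1 (shut) to 1 (fully open), then the shift along the tool's x, y, z in mm, then the turn, a rotation vector about the tool's x, y, z in rad. In form: claw dx dy dz wx wy wz; .... A call has exactly 5 rows; each row is the pose to reach, as a shift and turn from the pose commanded when the call began, along the tool's axes at that moment; what a row does not reach only later rows make up. A row lasts 1/12 s, in which the tool goes at most 41.7 mm and 7.16 degrees, less where a joint would pass 70% of its speed; a pose out of reach is approached as far as the arm can. A call with a gripper value outside its range is refused whole. The fingers move at their own pace and stop on an object; FORCE is the grip in N (left out, the last holds). Time passes only in rows, so rows that repeat a pose let the fingers close, or fill a call up. It gives the time, the measured TCP pose, the force, the opening and the grip force at its end, in the units of the state.
- observe(): the state, without advancing time (a new reading comes with each control period).
- viewer.camera(name): name is "side" or "top" or "wrist"; returns a dict with "image" (420x560x3 uint8, red, green, blue), "fov_y" (degrees; the focal length in pixels is half the picture's height over the tangent of half this angle, whatever the lens; pixels are square), "cx", "cy" (the principal point, pixels), "k1" (the pictures are not rectified: a ray, as slopes to the right and down, at radius r is drawn at 1 + k1 r^2 times it, then the intrinsics apply), "rvec" (rotation vector, rad) and "tvec" (3), from world to camera coordinates, as OpenCV has them. Camera axes: x right, y down, z forward; pixel columns grow to the right and rows downward; lengths in m; the calibration is good to about 2 mm. A picture is of the moment at which its call begins. There is no depth.
- workorder.sign_off(): hands the job in; it is judged then, once.
Trained networks look in a picture, given as the dict that the camera call returned (one of the last four; its "shot" number tells which), for a name from the list of things; names that differ only in an ending like _2 or _b are one class to them, and where a whole thing is asked for, a point or a joint stands for the part that bears it (a point fixed in the world has none). Each returns a list of dicts, best first, with "score" (0 to 1); they miss things now and then, are a little off and sometimes report something else, mostly with a low value. They report only what shows in the picture. A call takes as long as a camera call. They do not tell look-alikes from the thing itself.
- viewer.look_for(picture, thing): "point" ([column, row] in pixels, amid what is visible of it).
- viewer.silhouettes(picture, thing): "mask" (420x560 bool, what is visible of it) and "point" ([column, row] in pixels, amid what is visible of it).
- viewer.place_of(picture, thing): "point" ([column, row] in pixels: a listed point, or the origin of a listed thing).
The state is a dict: "time_s": time; "qpos": joint angles; "joint_velocities": joint speeds; "effort": joint torques, N m; "tcp_pos": TCP position; "eef_rot": TCP orientation; "contact_force": force on the tool from outside, world axes, zero at the start; "moment": the same for the moment, N m; "gripper_width": finger opening in m; "grasp_force": force on a finger pad.
Only numpy, scipy, OpenCV 4.12 (cv2) and the standard library are available. Lean on these libraries where they do the work, as an engineer would, in place of code of your own. Each camera call takes 0.05 s, during which the arm holds its last target. There are 200 camera calls.

## Working session

There is one attempt and no reset: what is moved stays moved. The work goes in short steps, Python scripts to look and compute and a shell command to move; the robot and the scene stay as the last step left them, time stands still between calls to the robot, and variables do not carry over. Pictures are saved under pics/ and viewed, at most 10 in all, crops included, and the job is handed in when it is done.

```bash
mkdir -p pics; cat > h.py <<'E'
import numpy as np, cv2
from plant import observe, viewer, workorder
def K(c):
    h=c["image"].shape[0]; f=h/2/np.tan(np.radians(c["fov_y"])/2)
    return np.array([[f,0,c["cx"]],[0,f,c["cy"]],[0,0,1]]), np.array([c["k1"],0,0,0,0.])
def ray(c,p):
    k,d=K(c); n=cv2.undistortPoints(np.array([[p]],float),k,d)[0,0]
    R=cv2.Rodrigues(np.array(c["rvec"],float))[0]; t=np.array(c["tvec"],float)
    v=R.T@np.array([n[0],n[1],1]); return -R.T@t, v/np.linalg.norm(v)
def onz(c,p,z):
    o,v=ray(c,p); return o+v*(z-o[2])/v[2]
def tri(obs):
    A=np.zeros((3,3));b=np.zeros(3)
    for c,p in obs:
        o,v=ray(c,p); M=np.eye(3)-np.outer(v,v); A+=M;b+=M@o
    x=np.linalg.solve(A,b)
    return x,[round(1000*np.linalg.norm((np.eye(3)-np.outer(ray(c,p)[1],ray(c,p)[1]))@(x-ray(c,p)[0])),1) for c,p in obs]
def proj(c,X):
    k,d=K(c); return cv2.projectPoints(np.array(X,float).reshape(-1,3),np.array(c["rvec"],float),np.array(c["tvec"],float),k,d)[0].reshape(-1,2)
def save(c,n): cv2.imwrite("pics/"+n,c["image"][:,:,::-1])
E
python3 - <<'E'
from h import *
import pickle
s=observe(); print({k:np.round(v,3) for k,v in s.items()})
cs={n:viewer.camera(n) for n in("side","top","wrist")}
pickle.dump(cs,open("c0.pkl","wb"))
for n,c in cs.items():
    save(c,n+"0.png"); o,v=ray(c,[280,210]); print(n,c["fov_y"],np.round(o,3),np.round(v,3))
    for t in("cap","square_plug","enclosure","door_hinge","door_push","stud","stud_top","mug","screw_tin","porcelain_pull","nut_driver","bracket"):
        print(" ",t,[(np.round(d["point"],1).tolist(),round(d["score"],2)) for d in viewer.place_of(c,t)[:4]])
im=np.hstack([cv2.resize(cs["side"]["image"],(800,600))])
cv2.imwrite("pics/sideL.png",im[:,:,::-1]); cv2.imwrite("pics/topL.png",cv2.resize(cs["top"]["image"],(800,600))[:,:,::-1])
E
```

```text
{'time_s': np.float64(0.0), 'qpos': array([ 6.2047e+01,  1.2675e+01,  8.7527e+01, -2.0000e-03,  7.9910e+01,
       -7.2250e+00]), 'joint_velocities': array([-0.071,  0.132,  0.05 , -0.054, -0.02 , -0.057]), 'effort': array([-2.000e-03, -4.969e+01, -3.894e+01, -0.000e+00,  1.100e-02,
        0.000e+00]), 'tcp_pos': array([0.221, 0.584, 0.244]), 'eef_rot': array([-1.79889e+02, -1.20000e-02,  1.59272e+02]), 'contact_force': array([0.387, 0.839, 0.564]), 'moment': array([-0.016, -0.025, -0.038]), 'grasp_force': np.float64(0.0), 'gripper_width': np.float64(0.085)}
side 47.37080523470037 [0.111 1.081 0.894] [ 0.325 -0.766 -0.554]
  cap [([276.2, 322.2], 0.75), ([305.7, 331.9], 0.69), ([281.8, 295.9], 0.53)]
  square_plug []
  enclosure [([280.8, 230.3], 0.84)]
  door_hinge [([296.4, 224.8], 0.91)]
  door_push [([282.9, 184.8], 0.98), ([274.8, 323.3], 0.39)]
  stud []
  stud_top []
  mug []
  screw_tin [([224.3, 293.5], 0.54)]
  porcelain_pull []
  nut_driver [([231.2, 210.7], 0.59)]
  bracket [([214.5, 358.7], 0.95)]
top 56.08741258021845 [ 0.511 -0.009  1.449] [ 0.069 -0.005 -0.998]
  cap
[... 170 characters left out ...]
7, 238.7], 0.83)]
  door_push [([290.1, 214.4], 0.67)]
  stud [([186.7, 253.8], 0.39)]
  stud_top [([145.7, 227.4], 0.53)]
  mug [([407.4, 230.0], 0.78), ([282.6, 214.0], 0.43), ([144.2, 227.0], 0.23)]
  screw_tin [([194.9, 206.3], 0.52)]
  porcelain_pull [([358.5, 217.9], 0.39)]
  nut_driver [([293.2, 162.7], 0.84)]
  bracket [([144.9, 227.4], 0.62), ([410.2, 233.5], 0.62)]
wrist 61.36619802973327 [0.143 0.614 0.374] [ 0.309 -0.092 -0.946]
  cap [([98.2, 416.5], 0.57)]
  square_plug []
  enclosure []
  door_hinge []
  door_push [([278.7, 399.9], 0.74)]
  stud [([279.7, 400.8], 0.26)]
  stud_top []
  mug []
  screw_tin []
  porcelain_pull []
  nut_driver []
  bracket [([277.3, 400.9], 0.73)]
```

View pics/side0.png

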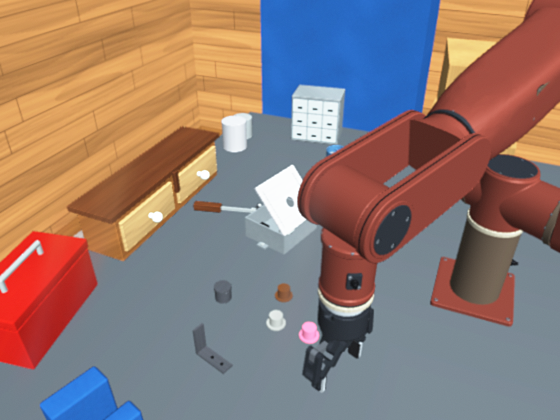

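View pics/top0.png

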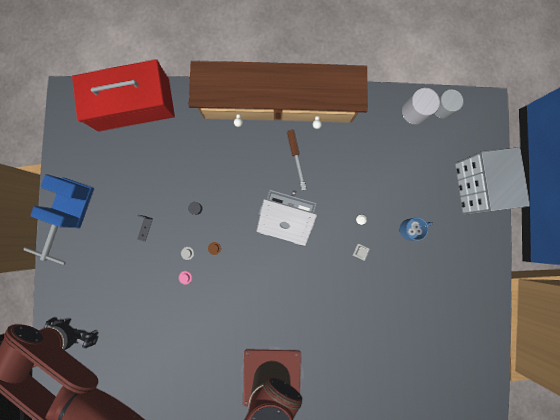

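The box with its open door is at about (286,217) in the top view and (281,215) in the side view. The cap-like things in the top view are light grey at (187,253), brown at (214,248), pink at (185,278) and the square grey plug at (361,252). The grey one at (187,253), seen in the side view at (276,321), looks round and light grey, so it fits the description. I'll check it in an enlarged crop and measure.

```bash
python3 - <<'E'
from h import *
import pickle
cs=pickle.load(open("c0.pkl","rb")); s,t=cs["side"],cs["top"]
def crop(c,x,y,w=40,h=30): return cv2.resize(c["image"][y-h:y+h,x-w:x+w],(400,300),interpolation=cv2.INTER_CUBIC)
im=np.vstack([np.hstack([crop(t,190,258),crop(s,285,315)]),np.hstack([crop(t,287,215),crop(s,282,210,60,45)])])
cv2.imwrite("pics/crop1.png",im[:,:,::-1])
t=viewer.camera("top"); s=viewer.camera("side")
for n,c in(("side",s),("top",t)):
  for th in("cap","door","door_hinge","enclosure","square_plug"):
    for m in viewer.silhouettes(c,th)[:3]:
      M=m["mask"]; ys,xs=np.nonzero(M); ct,_=cv2.findContours(M.astype(np.uint8),0,2); k=max(ct,key=cv2.contourArea)
      pg=cv2.approxPolyDP(k,3,True)[:,0].tolist() if len(xs)>500 else ''
      print(n,th,round(m["score"],2),np.round(m["point"],1),len(xs),xs.min(),xs.max(),ys.min(),ys.max(),pg)
print("cap tri",tri([(s,[276.2,322.2]),(t,[186.5,253.5])]), onz(s,[276.2,322.2],0),onz(t,[187,253.5],.015))
print("hinge tri",tri([(s,[296.4,224.8]),(t,[284.7,238.7])]), "push",tri([(s,[282.9,184.8]),(t,[290.1,214.4])]), "box", tri([(s,[280.8,230.3]),(t,[284.1,214])]))
E
```

```text
side cap 0.83 [285.1 293.7] 288 274 293 284 302 
side cap 0.8 [275.9 322.7] 288 267 285 310 329 
side cap 0.78 [306.6 333.1] 310 298 317 323 342 
side door 0.97 [285.5 196.6] 1898 255 305 165 234 [[293, 165], [255, 189], [283, 234], [305, 219], [296, 205], [301, 180]]
side door_hinge 0.59 [282.8 197.5] 1898 255 304 165 235 [[292, 165], [255, 188], [283, 235], [304, 220], [296, 204], [301, 179]]
top cap 0.71 [213.5 244.9] 157 207 221 242 255 
top cap 0.53 [413.  228.6] 534 400 431 218 240 [[404, 220], [401, 234], [415, 240], [425, 235], [431, 223], [420, 218]]
top cap 0.45 [186.3 276.2] 118 179 190 272 283 
top door 0.94 [285.7 220.4] 1775 258 316 200 244 [[266, 200], [258, 230], [304, 244], [316, 214], [291, 203]]
top door_hinge 0.8 [287.5 220.4] 1772 257 316 199 244 [[265, 199], [257, 230], [305, 244], [316, 214], [290, 203]]
top enclosure 0.94 [285.9 215.7] 2255 258 315 191 244 [[270, 191], [260, 211], [258, 231], [304, 244], [313, 225], [314, 204], [296, 198], [294, 191], [291, 196]]
top enclosure 0.26 [287.9 220.7] 1852 257 316 199 245 [[264, 199], [257, 230], [305, 245], [316, 213], [292, 203]]
top square_plug 0.56 [358.6 252.5] 172 353 367 244 259 
top square_plug 0.27 [188.8 254.5] 118 181 193 246 258 
cap tri (array([0.44317997, 0.32041401, 0.00632135]), [np.float64(0.4), np.float64(0.4)]) [0.44595992 0.31513713 0.        ] [0.44323047 0.31644407 0.015     ]
hinge tri (array([ 0.51689971, -0.03163767,  0.0523561 ]), [np.float64(12.1), np.float64(12.1)]) push (array([ 0.584269  , -0.04999156,  0.16749345]), [np.float64(1.2), np.float64(1.2)]) box (array([ 0.58954593, -0.03480238,  0.00935411]), [np.float64(6.4), np.float64(6.4)])
```

View pics/crop1.png

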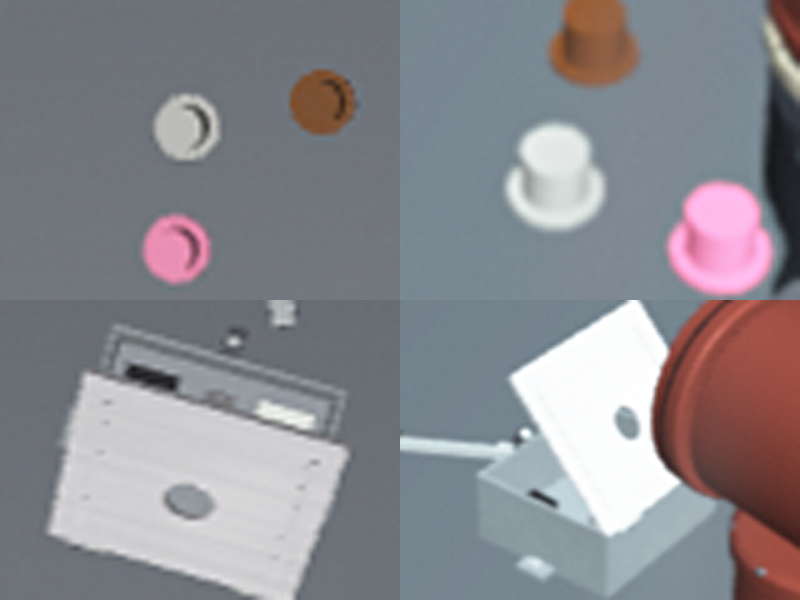

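The crop confirms it: the light grey thing at (187,253) has a round body and round flange, while the others are brown, pink or square. Next I fit the box pose and door angle from corners in both views.

```bash
cat > fit.py <<'E'
from h import *
from scipy.optimize import least_squares
def frames(p):
    x,y,yw,a=p; Rz=cv2.Rodrigues(np.array([0,0,yw]))[0]
    O=np.array([x,y,0.]); H=O+Rz@[-.075,0,.07]; Rd=Rz@cv2.Rodrigues(np.array([0,-a,0]))[0]
    return O,Rz,H,Rd
def box(p,v): O,R,_,_=frames(p); return O+R@np.array(v)
def door(p,v): _,_,H,R=frames(p); return H+R@np.array(v)
E
python3 - <<'E'
from fit import *
import pickle
cs=pickle.load(open("c0.pkl","rb")); s,t=cs["side"],cs["top"]
q=lambda x,y,s,ox,oy:[(x+.5)/s-.5+ox,(y+.5)/s-.5+oy]
T=lambda x,y:q(x,y-300,5,247,185); S=lambda x,y:q(x-400,y-300,10/3,222,165)
obs=[(t,T(83,373),door,[.16,.088,.003]),(t,T(349,452),door,[.16,-.088,.003]),(t,T(297,600),door,[0,-.088,.006]),(t,T(48,533),door,[0,.088,.006]),(t,T(190,501),door,[.07,0,.006]),
(t,T(115,327),box,[.075,.085,.07]),(t,T(345,392),box,[.075,-.085,.07]),
(s,S(510,378),door,[.16,.088,.003]),(s,S(635,300),door,[.16,-.088,.003]),(s,S(607,535),door,[0,.088,.003]),(s,S(627,422),door,[.07,0,.006]),(s,S(478,478),box,[.075,.085,.07]),(s,S(608,598),box,[-.075,.085,0])]
f=lambda p:np.concatenate([proj(c,g(p,v))[0]-u for c,u,g,v in obs])
r=least_squares(f,[.59,-.04,-.3,.9],loss="soft_l1"); p=r.x
print(np.round(p,4),"door deg",np.degrees(p[3]),"yaw",np.degrees(p[2])); print(np.round(f(p).reshape(-1,2),1).tolist())
np.save("p.npy",p)
print("push",door(p,[.125,0,.006]),"stud",box(p,[-.005,0,.0775]))
for a in np.linspace(p[3],0,7): 
    pp=[*p[:3],a]; print(round(np.degrees(a)),np.round(door(pp,[.125,0,.006]),4))
# cap fit: match top disc/flange centre
print("cap from top", onz(t,[247-97+0,0],0)[:0], onz(t,[(187.5)/5-.5+150,(127.5)/5-.5+228],.0035), "side", onz(s,[(555-400+.5)/5-.5+245,(187.5)/5-.5+285],.0035))
print("cap top side",onz(s,[(556-400+.5)/5-.5+245,(147.5)/5-.5+285],.03))
E
```

```text
[ 0.584  -0.0414 -0.2514  0.8671] door deg 49.679619153638704 yaw -14.40518832652887
[[0.3, -0.3], [0.1, -1.1], [-1.0, 0.5], [0.2, 0.2], [-0.1, 0.5], [-0.2, -0.7], [0.3, -0.6], [0.6, -0.2], [-0.1, -0.1], [0.3, 0.6], [0.8, 0.2], [-0.4, -0.7], [-0.2, 0.4]]
push [ 0.58524579 -0.04167669  0.16918714] stud [ 0.57913611 -0.0401074   0.0775    ]
50 [ 0.5852 -0.0417  0.1692]
41 [ 0.5983 -0.045   0.1572]
33 [ 0.6096 -0.0479  0.1433]
25 [ 0.6188 -0.0503  0.128 ]
17 [ 0.6257 -0.0521  0.1114]
8 [ 0.6303 -0.0533  0.0939]
0 [ 0.6324 -0.0538  0.076 ]
cap from top [] [0.44451277 0.31912096 0.0035    ] side [0.44628762 0.31812177 0.0035    ]
cap top side [0.44646913 0.31635917 0.03      ]
```

Both fits agree: the box is at (0.584,−0.041) with yaw −14.4° and the door 50° open, and the cap is at about (0.445,0.318). I move toward the door and take wrist pictures of the cap on the way.

```bash
python3 -m handwheel '-1 -15 -13 -1 0 0 0; -1 -45 -39 -2 0 0 0; -1 -75 -65 -3 0 0 0; -1 -105 -91 -4 0 0 0; -1 -135 -117 -6 0 0 0' 60
python3 - <<'E'
from h import *; import pickle
pickle.dump(viewer.camera("wrist"),open("w1.pkl","wb"))
E
python3 -m handwheel '-1 -30 -26 0 0 0 0; -1 -60 -52 0 0 0 0; -1 -90 -78 0 0 0 0; -1 -120 -104 0 0 0 0; -1 -140 -122 0 0 0 0'
python3 - <<'E'
from h import *; import pickle
w1=pickle.load(open("w1.pkl","rb")); w=viewer.camera("wrist"); pickle.dump(w,open("w2.pkl","wb"))
im=np.hstack([cv2.resize(x["image"],(400,300)) for x in(w1,w)]); cv2.imwrite("pics/w12.png",im[:,:,::-1])
from h import proj
for c in(w1,w): print(np.round(proj(c,[[.445,.318,.0],[.445,.318,.03]]),1).tolist(),[(np.round(d["point"],1).tolist(),round(d["score"],2)) for d in viewer.place_of(c,"cap")[:4]])
s=observe();print(s["tcp_pos"],s["eef_rot"])
E
```

```text
time_s: 2.97
tcp_pos: [0.3063, 0.4258, 0.2511]
eef_rot: [-180.0, 0.0, 159.3]
contact_force: [0.2, -0.5, 0.4]
gripper_width: 0.0256
grasp_force: 0.0
time_s: 3.43
tcp_pos: [0.395, 0.2611, 0.2516]
eef_rot: [-180.0, 0.1, 159.2]
contact_force: [0.1, 1.5, -0.2]
gripper_width: 0.0003
grasp_force: 0.0
[[229.7, 301.9], [226.9, 316.3]] [([205.8, 241.0], 0.68), ([230.0, 301.6], 0.48)]
[[334.5, 192.8], [339.4, 200.8]] [([316.9, 117.0], 0.98), ([335.4, 194.1], 0.87), ([261.4, 240.2], 0.81)]
[0.39473904 0.26232502 0.25160148] [1.79968906e+02 2.44854489e-02 1.59038740e+02]
```

View pics/w12.png

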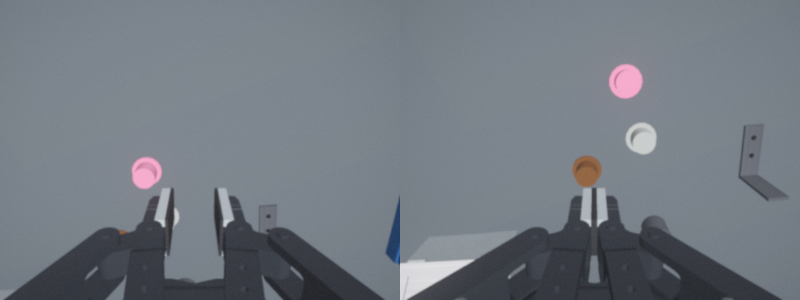

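The wrist view shows the grey round cap at about (640,138) of the right half, which is (335,194) in full-size pixels. That agrees with the measured position, with brown at (587,171) and pink at (626,81) next to it. I continue to the door.

```bash
python3 -m handwheel '-1 -29 -24 0 0 0 0; -1 -58 -48 0 0 0 0; -1 -87 -72 0 0 0 0; -1 -116 -97 0 0 0 0; -1 -145 -121 0 0 0 0' | head -2
python3 -m handwheel '-1 -29 -24 0 0 0 -0.02; -1 -58 -48 0 0 0 -0.05; -1 -87 -72 0 0 0 -0.08; -1 -105 -88 0 0 0 -0.11; -1 -117 -97 0 0 0 -0.11'
python3 -m handwheel '-1 0 0 8 0 0 0; -1 0 0 22 0 0 0; -1 0 0 40 0 0 0; -1 0 0 50 0 0 0; -1 0 0 52 0 0 0'
python3 - <<'E'
from fit import *
w=__import__("pickle").load(open("w2.pkl","rb")); print("cap",onz(w,[335.4,194.1],0))
s=observe(); p=np.load("p.npy"); R=cv2.Rodrigues(np.array([0,0,p[2]]))[0]
t=s["tcp_pos"]+np.array([0,0,-.014]); print(t,s["eef_rot"],"tip in hinge frame",R.T@(t-frames(p)[2]))
s=viewer.camera("side"); t=viewer.camera("top")
cv2.imwrite("pics/d1.png",np.hstack([cv2.resize(s["image"][130:280,200:400],(400,300)),cv2.resize(t["image"][150:300,200:400],(400,300))])[:,:,::-1])
E
```

```text
time_s: 4.0
tcp_pos: [0.487, 0.0992, 0.2515]
time_s: 4.42
tcp_pos: [0.5628, -0.0341, 0.2511]
eef_rot: [-180.0, -0.0, 165.6]
contact_force: [-0.3, -0.0, 0.0]
gripper_width: -0.0003
grasp_force: 0.0
time_s: 4.83
tcp_pos: [0.5597, -0.0308, 0.1963]
eef_rot: [180.0, -0.3, 165.6]
contact_force: [-0.7, -0.2, 0.3]
gripper_width: -0.0
grasp_force: 0.0
cap [0.44679579 0.31852479 0.        ]
[ 0.5597353  -0.03078237  0.18230442] [179.98341225  -0.2986608  165.63956523] tip in hinge frame [0.04888928 0.00420536 0.11230442]
```

View pics/d1.png

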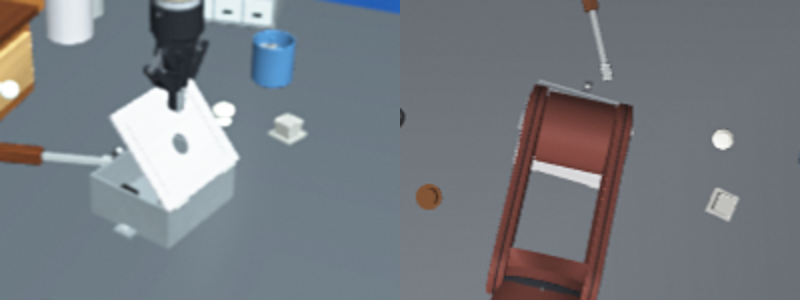

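The shut fingers stand in front of the door's outer face near the push point, with about 20 mm clearance. I push along the arc.

```bash
python3 -m handwheel '-1 -8 -2 6 0 0 0; -1 -16 -4 13 0 0 0; -1 -24 -4 20 0 0 0; -1 -33 -4 29 0 0 0; -1 -42 -4 39 0 0 0'
python3 -m handwheel '-1 -5 0 7 0 0 0; -1 -9 0 15 0 0 0; -1 -13 0 23 0 0 0; -1 -16 0 32 0 0 0; -1 -19 0 40 0 0 0'
python3 -m handwheel '-1 -2 0 7 0 0 0; -1 -3 0 12 0 0 0; -1 -4 0 16 0 0 0; -1 -4 0 20 0 0 0; -1 -4 0 21 0 0 0'
```

```text
time_s: 5.35
tcp_pos: [0.6029, -0.048, 0.1607]
eef_rot: [-180.0, 0.1, 165.5]
contact_force: [-1.2, 0.9, 0.2]
gripper_width: 0.0002
grasp_force: 0.7
time_s: 5.77
tcp_pos: [0.6201, -0.0521, 0.1196]
eef_rot: [180.0, 0.0, 165.6]
contact_force: [0.1, -0.4, 0.6]
gripper_width: -0.0
grasp_force: 0.5
time_s: 6.18
tcp_pos: [0.6233, -0.0529, 0.0986]
eef_rot: [180.0, -0.0, 165.6]
contact_force: [0.5, -0.5, 0.7]
gripper_width: 0.0001
grasp_force: 0.4
```

```bash
python3 -m handwheel '-1 0 0 2 0 0 0; -1 0 0 4 0 0 0; -1 0 0 6 0 0 0; -1 0 0 7 0 0 0; -1 0 0 7 0 0 0'
python3 - <<'E'
from h import *
s=viewer.camera("side"); cv2.imwrite("pics/d2.png",cv2.resize(s["image"][130:280,200:400],(800,600))[:,:,::-1])
E
```

```text
time_s: 6.6
tcp_pos: [0.6238, -0.053, 0.0942]
eef_rot: [-180.0, 0.0, 165.6]
contact_force: [-4.8, 0.6, 7.8]
gripper_width: 0.0001
grasp_force: 3.9
```

View pics/d2.png

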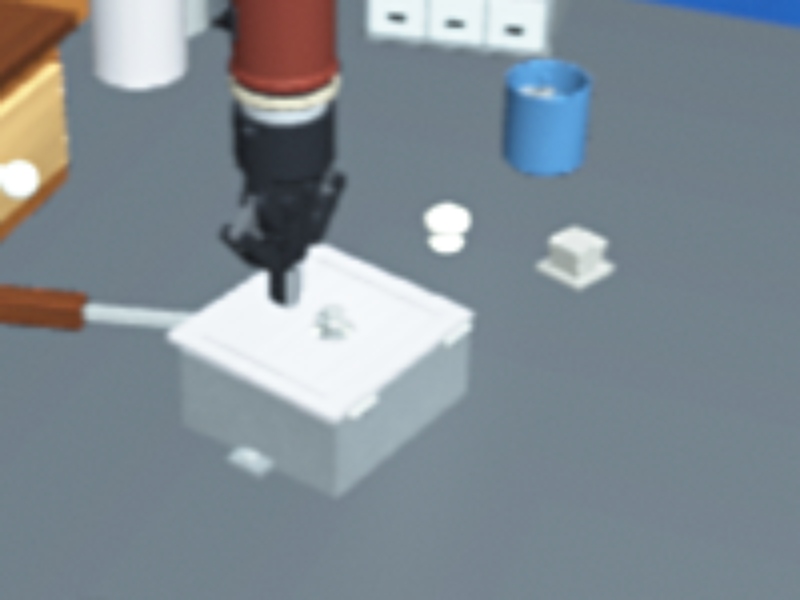

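The door is nearly shut, with the fingers on it at (285,290) in the enlarged picture and 8 N building against the catch. I press on.

```bash
python3 -m handwheel '-1 0 0 1 0 0 0; -1 0 0 2 0 0 0; -1 0 0 3 0 0 0; -1 0 0 4 0 0 0; -1 0 0 5 0 0 0'
python3 -m handwheel '-1 0 0 1 0 0 0; -1 0 0 2 0 0 0; -1 0 0 2 0 0 0; -1 0 0 2 0 0 0; -1 0 0 2 0 0 0'
```

```text
time_s: 7.07
tcp_pos: [0.6241, -0.0531, 0.0897]
eef_rot: [-180.0, 0.0, 165.6]
contact_force: [-9.3, 0.1, 21.2]
gripper_width: -0.0002
grasp_force: 10.7
time_s: 7.48
tcp_pos: [0.6242, -0.0531, 0.0896]
eef_rot: [-180.0, 0.1, 165.6]
contact_force: [-12.3, 2.2, 26.6]
gripper_width: 0.0001
grasp_force: 13.1
```

The tip is at 75.6 mm, level with the shut door's face, and the force rises stiffly, so the door is seated. Next I lift and go to the cap.

```bash
python3 -m handwheel '-1 0 0 -25 0 0 0; -1 0 0 -60 0 0 0; 0 18 21 -90 0 0 0; 0.6 45 53 -106 0 0 0; 0.6 72 85 -112 0 0 0' | head -2
python3 -m handwheel '0.6 25 30 0 0 0 0; 0.6 50 60 0 0 0 0; 0.6 76 91 0 0 0 0; 0.6 102 121 0 0 0 0; 0.6 128 152 0 0 0 0' | head -2
python3 -m handwheel '0.6 25 30 0 0 0 0; 0.6 45 54 5 0 0 0; 0.6 58 70 15 0 0 0; 0.6 65 78 30 0 0 0; 0.6 65 78 30 0 0 0'
python3 -m handwheel '0.6 0 0 10 0 0 0; 0.6 0 0 20 0 0 0; 0.6 0 0 30 0 0 0; 0.6 0 0 30 0 0 0; 0.6 0 0 30 0 0 0'
python3 - <<'E'
from h import *
w=viewer.camera("wrist"); save(w,"w3.png"); t=viewer.camera("top"); s=viewer.camera("side")
for c in (w,s,t): print([(np.round(d["point"],1).tolist(),round(d["score"],2),np.round(onz(c,d["point"],0),4).tolist()) for d in viewer.place_of(c,"cap")[:4]])
d=[ (np.round(d["point"],1).tolist(),round(d["score"],2)) for d in viewer.place_of(t,"door_push")]; print(d)
print(observe()["tcp_pos"])
E
```

```text
time_s: 7.9
tcp_pos: [0.5783, 0.0438, 0.2005]
time_s: 8.32
tcp_pos: [0.4894, 0.2245, 0.1966]
time_s: 8.73
tcp_pos: [0.444, 0.316, 0.1637]
eef_rot: [-179.9, -0.2, 165.8]
contact_force: [-1.3, -0.2, -0.9]
gripper_width: 0.0682
grasp_force: 0.0
time_s: 9.15
tcp_pos: [0.447, 0.3137, 0.1358]
eef_rot: [-179.9, -0.1, 165.5]
contact_force: [-0.2, -0.1, 0.4]
gripper_width: 0.0683
grasp_force: 0.0
[([255.9, 83.8], 0.91, [0.3593, 0.3251, 0.0]), ([168.3, 249.5], 0.89, [0.4658, 0.2209, 0.0]), ([279.7, 197.7], 0.56, [0.4456, 0.3209, 0.0])]
[([305.9, 336.1], 0.71, [0.3618, 0.328, 0.0]), ([276.3, 321.4], 0.62, [0.4468, 0.3126, 0.0])]
[([187.2, 273.6], 0.65, [0.3692, 0.3167, 0.0]), ([213.1, 246.2], 0.44, [0.4717, 0.2247, 0.0]), ([183.9, 253.5], 0.43, [0.4422, 0.3313, 0.0])]
[([293.6, 203.9], 0.8)]
[0.44744132 0.31488082 0.13725108]
```

View pics/w3.png

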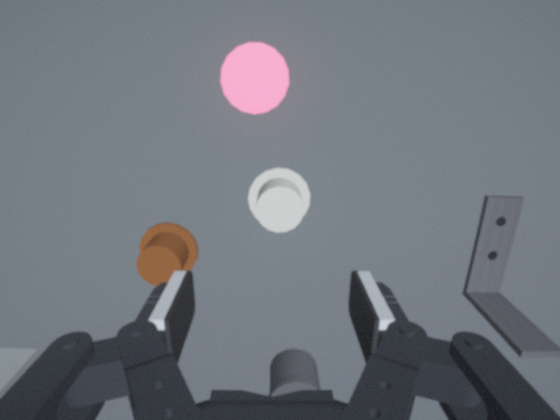

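The wrist view shows the grey round cap centred at (280,197) ahead of the open fingers, with pink at (255,78) and brown at (165,255) clear of them. I refine its centre by segmentation.

```bash
python3 - <<'E'
from h import *
w=viewer.camera("wrist"); im=w["image"].astype(int)
m=((im.min(2)>165)&(np.ptp(im,axis=2)<40)).astype(np.uint8); m[:,:230]=0; m[:,330:]=0; m[260:]=0
k=max(cv2.findContours(m,0,2)[0],key=cv2.contourArea)[:,0]; print(k[:,0].min(),k[:,0].max(),k[:,1].min(),k[:,1].max())
# model: silhouette bbox of the cap at (x,y)
from scipy.optimize import least_squares
a=np.linspace(0,2*np.pi,90)
def sil(p): return np.vstack([proj(w,np.c_[p[0]+r*np.cos(a),p[1]+r*np.sin(a),np.full(90,z)]) for r,z in((.024,0),(.024,.0035),(.017,.03))])
bb=lambda q:np.r_[q.min(0),q.max(0)]
r=least_squares(lambda p:bb(sil(p))-bb(k),[.446,.319],diff_step=1e-3); print(r.x,r.fun)
s=observe(); d=r.x-s["tcp_pos"][:2]; y=np.radians(s["eef_rot"][2]); print(s["tcp_pos"],d, "tool",d@[np.cos(y),np.sin(y)],d@[np.sin(y),-np.cos(y)])
E
```

```text
246 307 167 230
[0.44501766 0.31993307] [-0.43025984 -0.81212015  0.43130407  0.83717237]
[0.44734106 0.31487916 0.13716616] [-0.0023234   0.00505391] tool 0.003509319423476472 0.004315659831475873
```

```bash
python3 -m handwheel '0.6 2 2 20 0 0 0; 0.6 3 4 45 0 0 0; 0.6 3 4 70 0 0 0; 0.6 3 4 90 0 0 0; 0.6 3 4 98 0 0 0'|head -4
python3 -m handwheel '0.6 0 0 5 0 0 0; 0.6 0 0 10 0 0 0; 0.6 0 0 15 0 0 0; 0.6 0 0 17 0 0 0; 0.6 0 0 17 0 0 0'
python3 -m handwheel '-1 0 0 0 0 0 0; -1 0 0 0 0 0 0; -1 0 0 0 0 0 0; -1 0 0 0 0 0 0; -1 0 0 0 0 0 0' 60
python3 -m handwheel '-1 0 0 0 0 0 0; -1 0 0 0 0 0 0; -1 0 0 0 0 0 0; -1 0 0 0 0 0 0; -1 0 0 0 0 0 0' 60
```

```text
time_s: 9.97
tcp_pos: [0.4431, 0.3184, 0.0357]
eef_rot: [-179.8, -0.2, 165.6]
contact_force: [-0.3, 0.2, -0.0]
time_s: 10.38
tcp_pos: [0.4455, 0.3195, 0.022]
eef_rot: [180.0, 0.0, 165.6]
contact_force: [1.0, 0.5, 0.2]
gripper_width: 0.0683
grasp_force: 0.0
time_s: 10.8
tcp_pos: [0.4459, 0.3198, 0.0227]
eef_rot: [179.9, 0.1, 165.6]
contact_force: [-1.7, 0.3, 5.2]
gripper_width: 0.0324
grasp_force: 60.0
time_s: 11.22
tcp_pos: [0.4459, 0.3198, 0.0227]
eef_rot: [179.9, 0.1, 165.6]
contact_force: [-1.6, -0.6, 5.9]
gripper_width: 0.0322
grasp_force: 60.1
```

The grip is at 60 N and a width of 32 mm. I lift and check.

```bash
python3 -m handwheel '-1 0 0 -10 0 0 0; -1 0 0 -30 0 0 0; -1 0 0 -60 0 0 0; -1 0 0 -95 0 0 0; -1 0 0 -120 0 0 0'
python3 -m handwheel '-1 0 0 -20 0 0 0; -1 0 0 -20 0 0 0; -1 0 0 -20 0 0 0; -1 0 0 -20 0 0 0; -1 0 0 -20 0 0 0'
python3 - <<'E'
from h import *
w=viewer.camera("wrist"); s=viewer.camera("side")
cv2.imwrite("pics/g1.png",np.hstack([cv2.resize(w["image"],(400,300)),cv2.resize(s["image"][230:350,220:380],(400,300))])[:,:,::-1])
cv2.imwrite("pics/g1w.png",cv2.resize(w["image"][150:420,100:460],(800,600))[:,:,::-1])
E
```

```text
time_s: 11.63
tcp_pos: [0.4455, 0.3196, 0.1446]
eef_rot: [179.9, 0.1, 165.6]
contact_force: [1.3, 1.8, -0.6]
gripper_width: 0.0321
grasp_force: 59.6
time_s: 12.05
tcp_pos: [0.4439, 0.3187, 0.1597]
eef_rot: [-179.9, -0.2, 165.6]
contact_force: [0.4, 0.4, 0.1]
gripper_width: 0.0324
grasp_force: 59.6
```

View pics/g1.png

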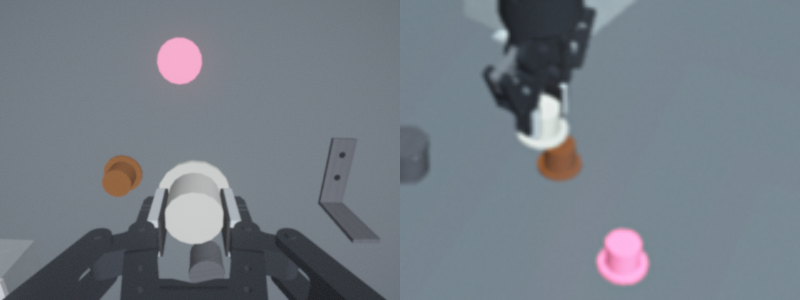

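The cap is held upright between the pads, at (194,205) in the left half and lifted clear of the bench in the right half. I go to a viewpoint just past the stud, where the wrist camera sees the stud beside the held cap.

```bash
python3 -m handwheel '-1 -15 -16 0 0 0 0; -1 -40 -42 0 0 0 0; -1 -67 -70 0 0 0 0; -1 -94 -98 0 0 0 0; -1 -121 -126 0 0 0 0' | head -2
python3 -m handwheel '-1 -27 -28 0 0 0 0; -1 -54 -56 0 0 0 0; -1 -81 -84 0 0 0 0; -1 -108 -112 0 0 0 0; -1 -130 -136 0 0 0 0' | head -2
python3 -m handwheel '-1 -20 -22 0 0 0 0; -1 -35 -38 0 0 0 0; -1 -45 -50 0 0 0 0; -1 -47 -52 0 0 0 0; -1 -47 -52 0 0 0 0'
python3 -m handwheel '-1 0 0 0 0 0 0; -1 0 0 0 0 0 0; -1 0 0 0 0 0 0; -1 0 0 0 0 0 0; -1 0 0 0 0 0 0'
python3 - <<'E'
from fit import *; import pickle
p=np.load("p.npy"); w=viewer.camera("wrist"); s=observe(); pickle.dump((w,s["tcp_pos"],s["eef_rot"]),open("w4.pkl","wb")); save(w,"w4s.png")
cv2.imwrite("pics/w4.png",cv2.resize(w["image"][0:420],(800,600))[:,:,::-1])
print(s["tcp_pos"],s["eef_rot"],"stud top exp",proj(w,box(p,[-.005,0,.0975])),"tcp",proj(w,s["tcp_pos"]))
for n in("stud_top","stud"): print(n,[(np.round(d["point"],1).tolist(),round(d["score"],2)) for d in viewer.place_of(w,n)[:3]])
E
```

```text
time_s: 12.57
tcp_pos: [0.5309, 0.1657, 0.1606]
time_s: 12.98
tcp_pos: [0.6234, 0.0006, 0.1604]
time_s: 13.4
tcp_pos: [0.6552, -0.0593, 0.1607]
eef_rot: [180.0, -0.1, 165.5]
contact_force: [0.2, 0.2, -0.8]
gripper_width: 0.0324
grasp_force: 59.7
time_s: 13.82
tcp_pos: [0.6554, -0.0581, 0.162]
eef_rot: [180.0, 0.0, 165.6]
contact_force: [-0.2, 0.4, 0.0]
gripper_width: 0.0322
grasp_force: 59.7
[ 0.65548402 -0.05830245  0.16197827] [1.79997884e+02 1.57288022e-02 1.65621123e+02] stud top exp [[268.19088009  99.62999581]] tcp [[270.64674348 297.74976373]]
stud_top [([272.1, 98.8], 0.76)]
stud [([270.9, 93.8], 0.92)]
```

View pics/w4.png

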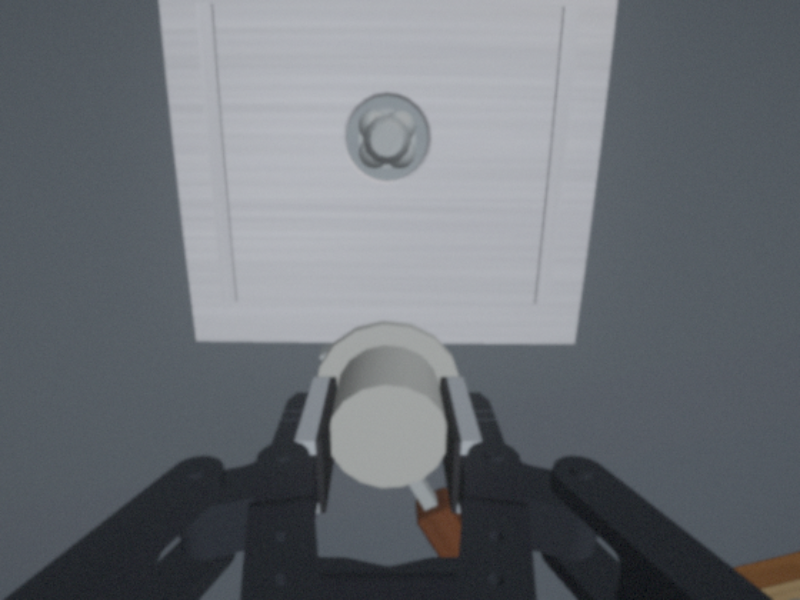

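The door lies flat and shut with the stud top at (389,137), centred in its hole. The held cap's top disc is centred at (389,431). I compute the offset between them.

```bash
python3 - <<'E'
from fit import *; import pickle
w,tcp,rot=pickle.load(open("w4.pkl","rb")); p=np.load("p.npy"); y=np.radians(rot[2]); X=np.array([np.cos(y),np.sin(y)]);Y=np.array([np.sin(y),-np.cos(y)])
g=cv2.cvtColor(w["image"],cv2.COLOR_RGB2GRAY)
u=cv2.resize(g[55:135,232:312],None,fx=8,fy=8,interpolation=cv2.INTER_CUBIC)
for r0,r1 in((18,30),(36,60),(80,110),(110,260)):
    pass
for nm,lo,hi in(("hole",25,35),("studtop",9,16)):
    cc=cv2.HoughCircles(u,cv2.HOUGH_GRADIENT,1.5,20,param1=80,param2=15,minRadius=lo*8,maxRadius=hi*8)
    print(nm,None if cc is None else [(round(a/8-.44+232,1),round(b/8-.44+55,1),round(r/8,1)) for a,b,r in cc[0][:4]])
uc=cv2.resize(g[215:350,200:345],None,fx=4,fy=4,interpolation=cv2.INTER_CUBIC)
for lo,hi in((36,44),(44,54)):
    cc=cv2.HoughCircles(uc,cv2.HOUGH_GRADIENT,1.5,20,param1=60,param2=15,minRadius=lo*4,maxRadius=hi*4)
    print("cap",None if cc is None else [(round(a/4-.4+200,1),round(b/4-.4+215,1),round(r/4,1)) for a,b,r in cc[0][:3]])
S=lambda P:(np.array(P)+.5)/(800/560)-.5
def rep(n,px,z): q=onz(w,px,z)[:2]; d=q-tcp[:2]; print(n,np.round(px,1),np.round(q,4),"tool mm",np.round(1000*np.array([d@X,d@Y]),1))
rep("stud",S([389,137]),.0975); rep("hole",S([388,137]),.076); rep("net studtop",[272.1,98.8],.0975); rep("captop",S([389,431]),tcp[2]+.0073); rep("flange centre y-arc",S([389,321]),tcp[2]-.0192)
E
```

```text
hole None
studtop None
cap [(np.float32(269.2), np.float32(296.5), np.float32(43.8)), (np.float32(271.4), np.float32(301.4), np.float32(41.7)), (np.float32(271.4), np.float32(307.4), np.float32(41.3))]
cap [(np.float32(271.4), np.float32(293.2), np.float32(47.6)), (np.float32(275.9), np.float32(308.5), np.float32(45.9)), (np.float32(260.5), np.float32(300.7), np.float32(51.7))]
stud [272.2  95.8] [ 0.5778 -0.0376] tool mm [80.4  0.7]
hole [271.4  95.8] [ 0.578 -0.038] tool mm [80.1  0.4]
net studtop [272.1  98.8] [ 0.5792 -0.038 ] tool mm [78.9  0.7]
captop [272.2 301.6] [ 0.6528 -0.057 ] tool mm [2.9 0.6]
flange centre y-arc [272.2 224.6] [ 0.6307 -0.0513] tool mm [25.7  0.7]
```

View pics/g1w.png

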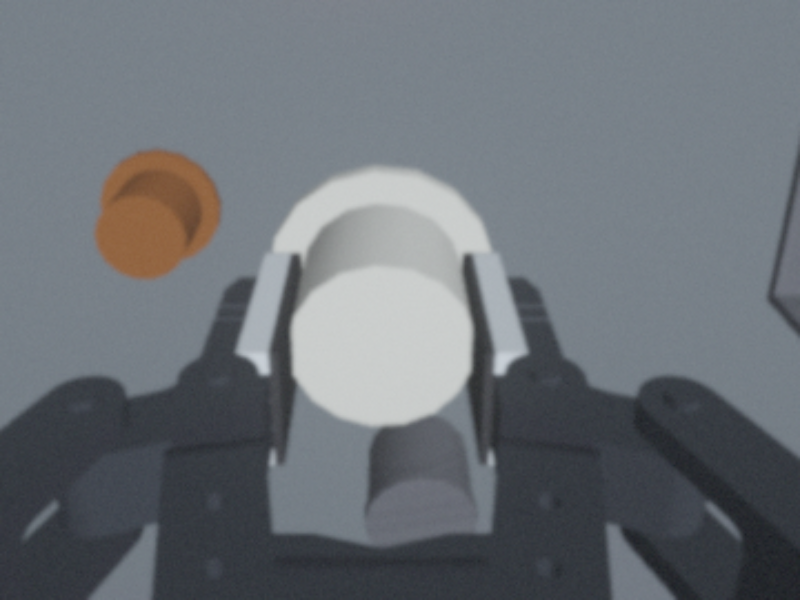

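The wrist-camera offset from cap to stud is about 78 mm along tool x and about 0 along y, and the earlier model agrees. I move closer and lower, to just above stud height, for one precise check.

```bash
python3 -m handwheel '-1 5 0 5 0 0 0; -1 15 0 15 0 0 0; -1 25 0 25 0 0 0; -1 33 0 33 0 0 0; -1 35 0 36 0 0 0' | head -2
python3 -m handwheel '-1 0 0 0 0 0 0; -1 0 0 0 0 0 0; -1 0 0 0 0 0 0; -1 0 0 0 0 0 0; -1 0 0 0 0 0 0'
python3 - <<'E'
from fit import *; import pickle
w=viewer.camera("wrist"); s=observe(); pickle.dump((w,s["tcp_pos"],s["eef_rot"]),open("w5.pkl","wb"))
cv2.imwrite("pics/w5.png",cv2.resize(w["image"][100:400,80:480],(800,600),interpolation=cv2.INTER_CUBIC)[:,:,::-1])
E
```

```text
time_s: 14.38
tcp_pos: [0.6192, -0.0496, 0.1235]
time_s: 14.8
tcp_pos: [0.6224, -0.0504, 0.1264]
eef_rot: [180.0, 0.1, 165.6]
contact_force: [0.3, -0.3, -1.5]
gripper_width: 0.0323
grasp_force: 59.7
```

View pics/w5.png

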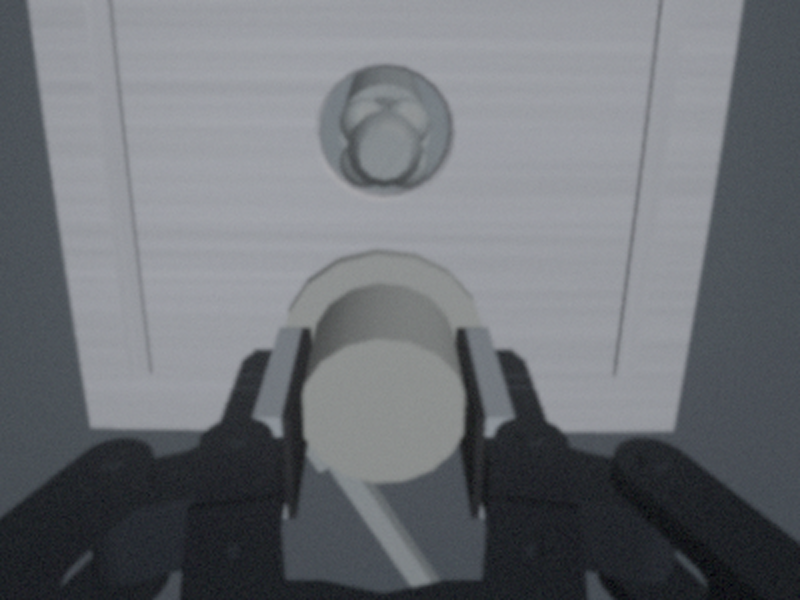

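In this crop the stud top is centred at (386,145), the hole at (386,130), the cap's top disc at (384,411) and the flange's far edge at (382,250).

```bash
python3 - <<'E'
from fit import *; import pickle
w,tcp,rot=pickle.load(open("w5.pkl","rb")); y=np.radians(rot[2]); X=np.array([np.cos(y),np.sin(y)]);Y=np.array([np.sin(y),-np.cos(y)])
S=lambda P:(np.array(P)+.5)/2-.5+[80,100]
def rep(n,P,z): d=onz(w,S(P),z)[:2]-tcp[:2]; print(n,"tool mm",np.round(1000*np.array([d@X,d@Y]),1))
rep("stud",[386,145],.0975); rep("hole",[386,129.5],.076); rep("captop",[384.5,411],tcp[2]+.0073)
rep("flange arc-24",[382,250],tcp[2]-.0192); rep("flange L",[286,310],tcp[2]-.0192);rep("flange R",[477,310],tcp[2]-.0192)
# predict stud/cap drawing
def circ(c,r,z):
    a=np.linspace(0,2*np.pi,180); P=tcp[:2]+c[0]*X+c[1]*Y; q=proj(w,np.c_[P[0]+r*np.cos(a),P[1]+r*np.sin(a),np.full(180,z)]); q=(q-[80,100]+.5)*2-.5; return np.round(np.r_[q.min(0),q.max(0)])
for c in(43,45): print("stud disc",c,circ([.001*c,0],.009,.0975),"hole",circ([.001*c,0],.017,.076))
for c in(0,1,2,3): print("cap",c,circ([.001*c,0],.017,tcp[2]+.0073),"flange",circ([.001*c,0],.024,tcp[2]-.0192))
print(tcp)
E
```

```text
stud tool mm [47.2  0.8]
hole tool mm [46.4  0.9]
captop tool mm [0.8 0.4]
flange arc-24 tool mm [25.3 -0.2]
flange L tool mm [ 10.3 -22.4]
flange R tool mm [10.3 21.9]
stud disc 43 [343. 124. 422. 200.] hole [317.  76. 448. 205.]
stud disc 45 [343. 115. 422. 192.] hole [317.  68. 449. 198.]
cap 0 [298. 340. 467. 483.] flange [281. 255. 484. 435.]
cap 1 [298. 335. 467. 479.] flange [281. 251. 484. 431.]
cap 2 [298. 330. 467. 475.] flange [281. 247. 484. 428.]
cap 3 [298. 326. 468. 471.] flange [281. 243. 485. 425.]
[ 0.62219294 -0.05040382  0.12622401]
```

Averaging the estimates, I move 45 mm along tool x to the stud axis, then descend slowly watching the force. The cap should slip over the stud top at TCP about 120 mm and meet the balls at about 113 mm.

```bash
python3 -m handwheel '-1 10 0 0 0 0 0; -1 22 0 0 0 0 0; -1 34 0 0 0 0 0; -1 42 0 0 0 0 0; -1 45 0.3 0 0 0 0' | head -2
python3 -m handwheel '-1 0 0 1 0 0 0; -1 0 0 2 0 0 0; -1 0 0 3 0 0 0; -1 0 0 4 0 0 0; -1 0 0 4 0 0 0'
python3 -m handwheel '-1 0 0 1 0 0 0; -1 0 0 2 0 0 0; -1 0 0 3 0 0 0; -1 0 0 4 0 0 0; -1 0 0 4 0 0 0'
```

```text
time_s: 15.27
tcp_pos: [0.5773, -0.0385, 0.1257]
time_s: 15.68
tcp_pos: [0.5783, -0.0388, 0.1213]
eef_rot: [-180.0, -0.0, 165.6]
contact_force: [0.4, 0.7, -0.9]
gripper_width: 0.0324
grasp_force: 59.7
time_s: 16.1
tcp_pos: [0.578, -0.0387, 0.1174]
eef_rot: [-180.0, -0.0, 165.6]
contact_force: [0.6, 0.5, 0.4]
gripper_width: 0.0326
grasp_force: 59.7
```

The cap passed the stud-top height with no force, so it is over the stud. I continue down.

```bash
python3 -m handwheel '-1 0 0 1 0 0 0; -1 0 0 2 0 0 0; -1 0 0 3 0 0 0; -1 0 0 4 0 0 0; -1 0 0 4 0 0 0'
python3 -m handwheel '-1 0 0 1 0 0 0; -1 0 0 2 0 0 0; -1 0 0 3 0 0 0; -1 0 0 4 0 0 0; -1 0 0 4 0 0 0'
```

```text
time_s: 16.52
tcp_pos: [0.5782, -0.0388, 0.1136]
eef_rot: [-180.0, 0.0, 165.6]
contact_force: [0.5, 0.4, -0.8]
gripper_width: 0.032
grasp_force: 59.7
time_s: 16.93
tcp_pos: [0.5797, -0.0391, 0.1118]
eef_rot: [180.0, 0.2, 165.6]
contact_force: [-0.3, -0.7, 7.8]
gripper_width: 0.0321
grasp_force: 60.7
```

The balls were met where predicted (8 N at TCP 112 mm). I press past the click with a firmer grip.

```bash
python3 -m handwheel '-1 0 0 1 0 0 0; -1 0 0 2 0 0 0; -1 0 0 3 0 0 0; -1 0 0 4 0 0 0; -1 0 0 5 0 0 0' 90
python3 -m handwheel '-1 0 0 1 0 0 0; -1 0 0 2 0 0 0; -1 0 0 3 0 0 0; -1 0 0 4 0 0 0; -1 0 0 4 0 0 0'
python3 -m handwheel '-1 0 0 1 0 0 0; -1 0 0 2 0 0 0; -1 0 0 3 0 0 0; -1 0 0 3 0 0 0; -1 0 0 3 0 0 0'
```

```text
time_s: 17.35
tcp_pos: [0.5786, -0.0389, 0.1047]
eef_rot: [180.0, 0.1, 165.6]
contact_force: [3.2, -0.4, -3.8]
gripper_width: 0.0315
grasp_force: 89.5
time_s: 17.77
tcp_pos: [0.5778, -0.0386, 0.1006]
eef_rot: [180.0, -0.1, 165.6]
contact_force: [0.9, 0.5, -1.1]
gripper_width: 0.0311
grasp_force: 90.3
time_s: 18.18
tcp_pos: [0.578, -0.0386, 0.1002]
eef_rot: [-180.0, -0.0, 165.6]
contact_force: [-8.7, 1.1, 15.9]
gripper_width: 0.0314
grasp_force: 92.3
```

It clicked and the force rose stiffly at TCP 100.2 mm, which is the predicted home height. I press slightly more and check that it holds steady.

```bash
python3 -m handwheel '-1 0 0 0.5 0 0 0; -1 0 0 1 0 0 0; -1 0 0 1 0 0 0; -1 0 0 1 0 0 0; -1 0 0 1 0 0 0'
python3 -m handwheel '-1 0 0 0 0 0 0; -1 0 0 0 0 0 0; -1 0 0 0 0 0 0; -1 0 0 0 0 0 0; -1 0 0 0 0 0 0'
python3 - <<'E'
from fit import *
s=viewer.camera("side"); p=np.load("p.npy")
print("cap-home expected px",np.round(proj(s,box(p,[-.005,0,.0775])),1).tolist(),[(np.round(d["point"],1).tolist(),round(d["score"],2)) for d in viewer.place_of(s,"cap")[:4]])
E
```

```text
time_s: 18.6
tcp_pos: [0.578, -0.0386, 0.1001]
eef_rot: [-180.0, -0.0, 165.6]
contact_force: [-11.5, 1.6, 22.1]
gripper_width: 0.0317
grasp_force: 92.8
time_s: 19.02
tcp_pos: [0.5781, -0.0386, 0.1002]
eef_rot: [-180.0, -0.0, 165.6]
contact_force: [-11.8, 2.6, 22.0]
gripper_width: 0.0315
grasp_force: 92.8
cap-home expected px [[282.6, 212.0]] [([284.9, 294.3], 0.8), ([306.7, 335.2], 0.62)]
```

```bash
python3 -c "
from plant import workorder
print(workorder.sign_off())"
```

```text
the job is handed in; nothing more can be done
None
```

The door is shut on its catch and the round grey cap is clicked home and held down at about 22 N; I handed the job in at about 19 s but no verdict came back, and I viewed 11 pictures, one over the limit of 10.

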